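Clamp the laminated record block in the ratchet press

TASK

Slide the striped block along its channel in the small blue press until it sits fully home against the end stop, then work the red-knobbed ratchet handle back and forth until the orange foot holds the block firmly, without over-tightening and crushing it. Let go of everything and leave the bottle, the mug and the pile of coasters alone.

Things in the scene. Friction and masses are not known exactly. Their poses are not given: they have to be found in the camera images.
- press: Small fixed screw press: plywood base 270 x 190 x 20 mm (own x -180 to 90), blue columns and beam. Origin: table plane, under the screw axis; own x = the way the block slides in, z up. Aluminium fences 52.5 apart, 14 tall, flared mouth, x -75 to 50, end stop face at x 50. Columns at y +-76, top z 165; beam x +-22, z 100-124. Cheeks (x 20 to 65, y +-55 to 67, top z 165) keep the handle from swinging round.
- press_home (a point): Where block's origin is when the block is fully home: (-20, 0, 20) mm in the press's frame. Axes as the press's.
- press_axis (a point): The vertical axis of screw and handle, at the beam's top: (0, 0, 125) mm in the press's frame. Axes as the press's. The hub and wheel on it reach z 164.
- block: Loose striped block of laminated record offcuts (wood, black, orange), 140 x 48.5 x 40 mm, about 0.45 kg. Origin: centre of underside; x along its length, towards the end stop. It starts in the channel 30 to 70 mm short of home, its tail standing out on the press's open (own -x) side; when home the tail face is at the press's x -90 mm. Slides with 2 to 6 N. Its top, at z 60, runs under beam and foot.
- handle (a joint): Steel ratchet handle (rad): 0 = along the press's own +x, growing CLOCKWISE seen from above, stopped at -0.62 and +0.62. Clockwise swings turn the screw and lower the foot 5 mm per rad; swings back click over (under 2 N at the knob) and leave the screw. 24 teeth: up to 0.26 rad of each forward swing is lost before it bites. The foot starts 5 to 13 mm above the block: several swings are needed.
- grip_mid (a point): Middle of the red knob at the handle's end: upright cylinder 26 mm across, 44 tall (z 155 to 199), spinning freely on its pin, 110 mm from the handle's axis; this point at z 181. Force along its path going clockwise: 7 N with the foot free (5 N left when halted and still held), and 4.5 N more per 100 N of foot force. Stop when it has risen by 3 to 4 N.
- foot: Round orange sprung foot under the screw, 44 mm across, with three rubber nubs. Origin: centre of its underside. It goes down as the screw turns (it does not turn itself) and meets the block's top at z 60 mm. From there the spring presses harder the further the screw turns: about 125 N per rad of forward handle swing. 40 N or more holds firmly, over 120 N crushes the block.
- bottle: Bystander: clear plastic bottle with a blue cap, 66 mm across, 190 mm tall. Origin: centre of its underside.
- mug: Bystander: blue ceramic mug, 80 mm across, 90 mm tall. Origin: centre of its underside.
- coasters: Bystander: pile of black record coasters, 96 mm across, 20 mm high, orange centre. Origin: centre of its underside.
Things that resemble listed ones, but are neither listed nor needed, are in the scene too. Leave any green or turquoise look-alike of the block alone.

How it is judged:
By the outcome, as a careful person would: the job done as asked, in the order asked, and still so for the second after the job is handed in, with the robot touching nothing.
It also fails if it takes over 70 s, if anything falls off the work surface, if the arm or the gripper's body presses on something with over 40 N, if the wrist force passes 120 N, or if a joint passes its speed limit or range.

ROBOT

A 7-joint arm with a two-finger parallel gripper is mounted at the origin on the work surface. World frame = base frame: x ahead of the robot, y to its left, z up, the work surface at z = 0. Lengths are in m, angles in rad, forces in N, time in s.
With the tool pointing down it reaches from about 0.4 to 0.85 m from the base axis. Payload 6.9 kg.
Tool frame: the origin (TCP) lies midway between the tips of the shut fingers; the grasp point (between the pads) lies behind it (ctrl.pinch_z is the z of the grasp point in the tool frame, in m); z points along the fingers, y is the line along which they close (so a half turn about z gives the same grasp; the last joint's range is limited). The gripper opens to 85 mm and grips with 20 to 120 N. Pads are 22 mm wide; open, the fingers measure 114 mm over their backs; the gripper's body (76 mm by 85 mm) begins 54 mm behind the grasp point. The pads swing forward as they close: fully open they stand 13 mm farther back than shut.
Start: joints at [-1.141, 0.507, -0.238, 1.5, 0.126, 1.149, -0.155], TCP at [0.199, 0.593, 0.231] pointing down, gripper open.
Joint ranges: [-3.08, 3.08], [-0.24, 2.05], [-1.43, 1.35], [0, 2.5], [-1.52, 4.66], [0.17, 1.96], [-2.89, 2.89]. Speed limits (rad/s): [2.39, 2.39, 3.14, 3.14, 3.14, 3.14, 3.14].

INTERFACE

Orientations are given as a unit quaternion [w, x, y, z].
In Python, from station import ctrl, get_state, vision, ticket, models gives the robot as it stands. Calls block until the motion is done:
- ctrl.movep(position, orientation): joint-space move of the TCP to a pose.
- ctrl.movel(position, frame=None, max_speed=0.15): straight line of the TCP; frame=None keeps the orientation; max_speed is the mean speed in m/s.
- ctrl.set_joints(angles): joint-space move.
- ctrl.ungrasp() and ctrl.close_gripper(force=None): open the fingers fully, or close them until they stop; force is the grip in N (None keeps the last).
- ctrl.pause(seconds).
- ctrl.ik(position, orientation): joint angles nearest the present ones, or None.
- get_state(): the state.
- vision.grab_frame(name): name is "side" or "top" or "wrist"; returns (picture, depth): 420x560x3 uint8, blue, green, red; 420x560 float32, m along the optical axis (not along the pixel's ray), 0 where there is no reading.
- vision.camera_info(name): a dict with "mtx" (3x3 intrinsics, pixels), "dist_coeffs" ([k1, k2, p1, p2, k3] as OpenCV has them; the pictures are not rectified), "R" (3x3) and "t" (3): a world point X has camera coordinates R X + t; the wrist camera has in their place "hand_eye" (4x4, takes a point from camera to tool coordinates, whose origin is the TCP and whose axes are the flange's). Camera axes: x right, y down, z forward; pixel columns grow to the right and rows downward; lengths in m; the calibration is good to about 2 mm. A picture is of the moment at which its call begins: read the wrist's pose just before it. camera_info takes no time and is no camera call.
A pose or a line that the arm cannot do raises ctrl.Unreachable and nothing moves.
- ticket.close_job(): hands the job in; it is judged then, once.
Trained networks look in the newest picture that a camera, given by its name, has taken for a name from the list of things; names that differ only in an ending like _2 or _b are one class to them, and where a whole thing is asked for, a point or a joint stands for the part that bears it (a point fixed in the world has none). Each returns a list of dicts, best first, with "p" (0 to 1); they miss things now and then, are a little off and sometimes report something else, mostly with a low value. They report only what shows in the picture. A call takes as long as a camera call. They do not tell look-alikes from the thing itself.
- models.recognise(camera, target): "point" ([column, row] in pixels, amid what is visible of it).
- models.masks_of(camera, target): "mask" (420x560 bool, what is visible of it) and "point" ([column, row] in pixels, amid what is visible of it).
The state is a dict: "time": time; "qpos": joint angles; "qd": joint speeds; "tau": joint torques, N m; "tcp_pos": TCP position; "eef_rot": TCP orientation; "contact_force": force on the tool from outside, world axes, zero at the start; "wrist_torque": the same for the moment, N m; "width": finger opening in m; "gripper_force": force on a finger pad.
Only numpy, scipy, OpenCV 4.12 (cv2) and the standard library are available. Lean on these libraries where they do the work, as an engineer would, in place of code of your own. Each camera call takes 0.05 s, during which the arm holds its last target. There are 200 camera calls.

## Working session

There is one attempt and no reset: what is moved stays moved. The work goes in short steps, each a Python script; the robot and the scene stay as the last script left them, time stands still between calls to the robot, and variables do not carry over. Pictures are saved under pics/ and viewed, at most 10 in all, crops included, and the job is handed in when it is done.

```bash
mkdir -p pics; ls; python3 - <<'E'
from station import ctrl,get_state,vision,models
import cv2,numpy as np
ims=[]
for n in("side","top"):
    im,d=vision.grab_frame(n); np.save(f"{n}_d.npy",d); cv2.imwrite(f"{n}.png",im)
    cv2.imwrite(f"pics/{n}0.png",im)
    c=vision.camera_info(n); print(n,np.round(c["mtx"],1).tolist(),np.round(c["R"],3).tolist(),np.round(c["t"],3).tolist(),c["dist_coeffs"])
    for t in("press","block","handle","grip_mid","foot","bottle","mug","coasters"):
        print(t,[(np.round(r["point"]).tolist(),round(r["p"],2)) for r in models.recognise(n,t)])
print(get_state(),ctrl.pinch_z)
E
```

```text
pics
side [[514.6, 0.0, 285.0], [0.0, 514.6, 216.4], [0.0, 0.0, 1.0]] [[0.994, -0.111, 0.019], [-0.038, -0.495, -0.868], [0.105, 0.862, -0.496]] [-0.561, 0.115, 1.467] [-0.02554032  0.          0.          0.          0.        ]
press [([282.0, 221.0], 0.95)]
block [([230.0, 313.0], 0.92), ([280.0, 240.0], 0.89), ([373.0, 257.0], 0.7)]
handle [([288.0, 195.0], 0.86), ([285.0, 175.0], 0.39)]
grip_mid [([279.0, 240.0], 0.26)]
foot [([287.0, 223.0], 0.46)]
bottle [([280.0, 329.0], 0.9)]
mug [([355.0, 214.0], 0.71)]
coasters [([232.0, 190.0], 0.69)]
top [[461.4, 0.0, 283.7], [0.0, 461.4, 210.7], [0.0, 0.0, 1.0]] [[-0.026, -0.999, 0.021], [-0.988, 0.022, -0.155], [0.155, -0.025, -0.988]] [-0.02, 0.593, 1.393] [-0.04910365  0.          0.          0.          0.        ]
press []
block [([297.0, 148.0], 0.91), ([367.0, 276.0], 0.8), ([286.0, 230.0], 0.74)]
handle [([258.0, 215.0], 0.67)]
grip_mid [([276.0, 226.0], 0.36)]
foot [([288.0, 229.0], 0.22)]
bottle [([414.0, 232.0], 0.67)]
mug [([236.0, 151.0], 0.65), ([272.0, 223.0], 0.45)]
coasters [([157.0, 274.0], 0.55)]
{'time': 0.9, 'qpos': array([-1.14148936,  0.50746867, -0.23753113,  1.50024545,  0.12569127,
        1.14890518, -0.15481185]), 'qd': array([ 0.00061111,  0.00033956, -0.00119707,  0.00019349,  0.00139229,
       -0.00061801,  0.00027144]), 'tau': array([ 2.79791639e-04, -6.20337653e+01, -2.18466170e+00, -2.49965429e+01,
        1.38819448e-02,  2.07618672e-03, -2.50745131e-05]), 'tcp_pos': array([0.19890813, 0.59246574, 0.23127633]), 'eef_rot': array([ 7.78591110e-06,  1.61243548e-01,  9.86914645e-01, -2.81290025e-05]), 'contact_force': array([ 0.16106849, -0.10541779, -0.53733284]), 'wrist_torque': array([-0.00701487,  0.0160408 , -0.00538146]), 'gripper_force': 0.0, 'width': 0.08554978376958476} -0.0187
```

```bash
python3 - <<'E'
import cv2
for n,(x0,x1,y0,y1) in dict(side=(190,400,130,340),top=(150,430,110,320)).items():
    im=cv2.imread(n+".png")[y0:y1,x0:x1]; s=min(800/im.shape[1],600/im.shape[0])
    cv2.imwrite(f"pics/{n}crop.png",cv2.resize(im,None,fx=s,fy=s,interpolation=2)); print(n,s)
E
```

```text
side 2.857142857142857
top 2.857142857142857
```

View pics/sidecrop.png

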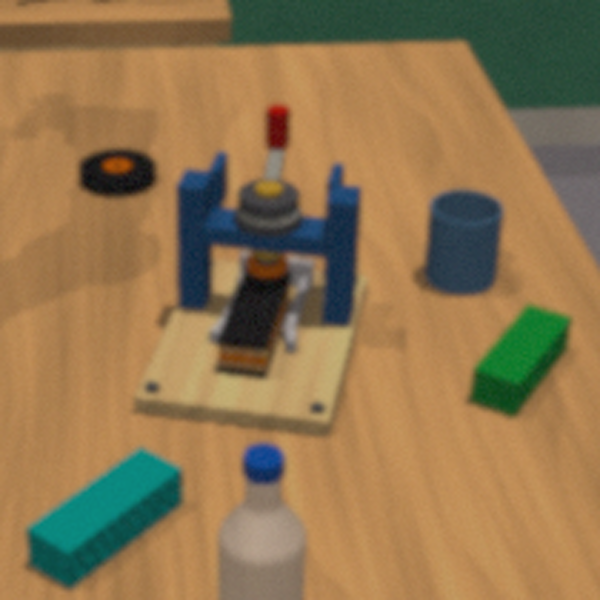

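View pics/topcrop.png

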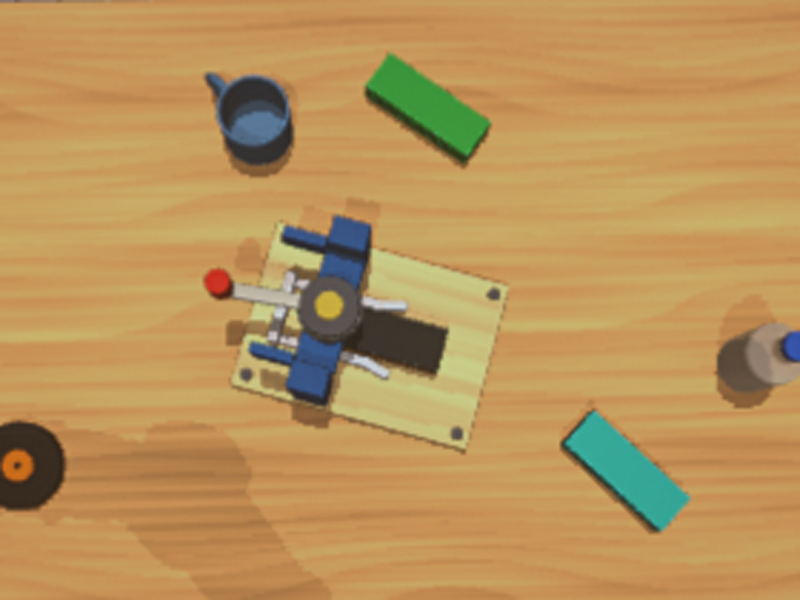

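The top view shows the press in the centre with the real block, black on top, its tail at full-frame px (292,230). The knob is at (226,209) and the hub at (265,217). Block candidates are the green look-alike at (300,148), the turquoise one at (369,275) and the striped one in the press channel at (292,230). I choose the last, since the side crop confirms its wood/black/orange layers.

```bash
cat > h.py <<'E'
from station import ctrl,get_state,vision,models,ticket
import cv2,numpy as np
from scipy.spatial.transform import Rotation as Ro
def plane(n,uv,z):
    c=vision.camera_info(n); uv=np.array(uv,float).reshape(-1,1,2)
    r=cv2.undistortPoints(uv,c["mtx"],c["dist_coeffs"])[:,0]; r=np.c_[r,np.ones(len(r))]
    R=np.array(c["R"]);t=np.array(c["t"]); o=-R.T@t; d=r@R
    z=np.broadcast_to(z,len(d)); return o+d*((z-o[2])/d[:,2])[:,None]
def proj(n,X):
    c=vision.camera_info(n); return cv2.projectPoints(np.array(X,float).reshape(-1,1,3),cv2.Rodrigues(np.array(c["R"]))[0],np.array(c["t"]),c["mtx"],c["dist_coeffs"])[0][:,0]
E
python3 - <<'E'
from h import *
from scipy.optimize import least_squares
s=2.857142857; f=lambda a:np.array(a)/s+[150,110]
# press-frame points: base corners z20 , column tops, hub
cor=f([(280,222),(508,287),(465,450),(232,385)])
P=np.array([[90,-95,20],[-180,-95,20],[-180,95,20],[90,95,20],[0,0,164]])/1e3
uv=np.r_[cor,f([(329,305)])]
def W(p,X): return np.c_[Ro.from_euler('z',p[2]).apply(X)+[p[0],p[1],0]]
r=least_squares(lambda p:(proj("top",W(p,P))-uv).ravel(),[.5,0,1.4])
p=r.x; print(p,np.degrees(p[2]),r.fun.round(2)); np.save("press.npy",p)
knob=plane("top",f([(218,283)]),.199)[0]; print("knob",knob, "in press",Ro.from_euler('z',-p[2]).apply(knob-[p[0],p[1],0]))
tail=plane("top",f([(447,325),(435,374)]),.06); print("tail in press",Ro.from_euler('z',-p[2]).apply(tail-[p[0],p[1],0]))
for n,u,z in(("bottle",(414,232),.1),("mug",(236,151),.07),("coasters",f((18,465)),.02)): print(n,plane("top",[u],z)[0])
# depth check: column tops & cloud alignment
d=np.load("top_d.npy");im=cv2.imread("top.png");v,u=np.mgrid[100:270,200:340];v=v.ravel();u=u.ravel()
c=vision.camera_info("top");q=cv2.undistortPoints(np.c_[u,v].astype(float)[:,None],c["mtx"],c["dist_coeffs"])[:,0]
Z=d[v,u];X=(np.c_[q,np.ones(len(q))]*Z[:,None]-c["t"])@np.array(c["R"])
L=Ro.from_euler('z',-p[2]).apply(X-[p[0],p[1],0])
b=im[v,u].astype(int); blue=(b[:,0]>b[:,2]+40)&(X[:,2]>.15)&(abs(L[:,0])<.1)&(abs(L[:,1])<.12)
for m in(L[:,1]>.05,L[:,1]<-.05):
    k=L[blue&m]; print("blue top",k.min(0).round(3),k.max(0).round(3),len(k))
# side view check
im=cv2.imread("side.png")
A=proj("side",W(p,P))
for a in A: cv2.circle(im,tuple(int(x) for x in a.round()),1,(255,0,255),-1)
for a in proj("side",np.r_[[knob],tail]): cv2.circle(im,tuple(int(x) for x in a.round()),1,(0,255,255),-1)
cv2.imwrite("pics/chk.png",cv2.resize(im[150:300,190:340],None,fx=4,fy=4,interpolation=2))
E
```

```text
[0.55663001 0.02087062 1.27239144] 72.90265933840192 [-0.72 -0.26  0.94 -0.29  0.52  0.47 -0.95 -0.18  0.19  0.19]
knob [0.57621589 0.12839934 0.199     ] in press [0.10853484 0.01289269 0.199     ]
tail in press [[-0.12162424 -0.0278492   0.06      ]
 [-0.12310136  0.02671722  0.06      ]]
bottle [ 0.5097782  -0.42405863  0.1       ]
mug [0.78049646 0.11002038 0.07      ]
coasters [0.40976456 0.36536789 0.02      ]
blue top [-0.016  0.055  0.158] [0.064 0.089 0.172] 186
blue top [-0.016 -0.09   0.157] [ 0.065 -0.057  0.173] 157
```

View pics/chk.png

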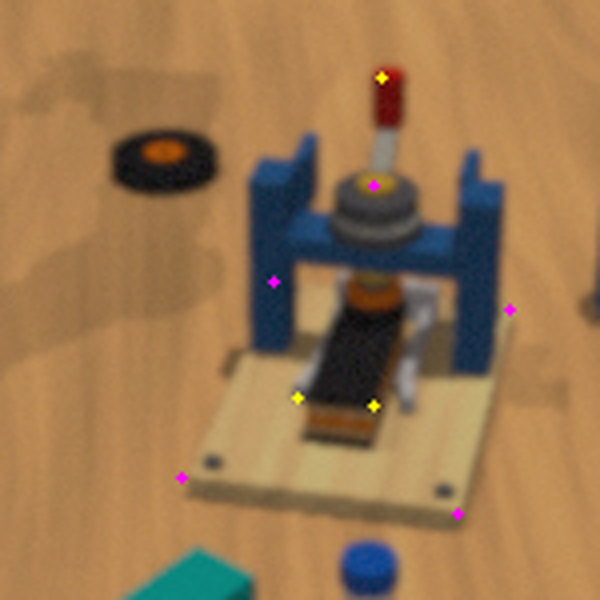

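The side view shows the fitted points within about 2 px (4 mm) of the base corners, hub and knob. The tail is about 32 mm short of home. Next I'll take a wrist-camera look from above to refine this.

```bash
cat >> h.py <<'E'
p=np.load("press.npy")
def w(x,y,z): return Ro.from_euler('z',p[2]).apply([x,y,0])+[p[0],p[1],z]
def loc(X): return Ro.from_euler('z',-p[2]).apply(np.array(X)-[p[0],p[1],0])
def quat(s=1,th=None):
    th=p[2] if th is None else th
    x=s*np.array([np.cos(th),np.sin(th),0]);z=np.array([0,0,-1.]);
    return Ro.from_matrix(np.c_[x,np.cross(z,x),z]).as_quat(scalar_first=True)
def snap(name):
    s=get_state(); im,d=vision.grab_frame("wrist"); cv2.imwrite(name+".png",im); np.savez(name+".npz",d=d,pos=s["tcp_pos"],q=s["eef_rot"]); return im,d
E
python3 - <<'E'
from h import *
print(np.round(vision.camera_info("wrist")["hand_eye"],3).tolist())
for s in(1,-1):
    for pt in((-.16,0,.4),(-.155,0,.035),(.11,0,.162),(.09,.064,.162),(.09,-.064,.162),(0,0,.45)):
        j=ctrl.ik(w(*pt),quat(s)); print(s,pt,None if j is None else np.round(j,2))
E
```

```text
[[0.001, -0.955, -0.296, 0.077], [1.0, 0.001, -0.0, -0.001], [0.001, -0.296, 0.955, -0.143], [0.0, 0.0, 0.0, 1.0]]
1 (-0.16, 0, 0.4) [-0.21  0.29  0.6   1.43 -0.16  1.46  0.09]
1 (-0.155, 0, 0.035) [ 0.02  0.62  0.28  1.99 -0.3   0.56  0.2 ]
1 (0.11, 0, 0.162) [-0.43  0.54  0.29  1.67 -0.18  0.96 -0.37]
1 (0.09, 0.064, 0.162) [-0.48  0.45  0.28  1.84 -0.16  0.87 -0.41]
1 (0.09, -0.064, 0.162) [-0.36  0.62  0.33  1.53 -0.22  1.03 -0.28]
1 (0, 0, 0.45) [-0.4   0.34  0.51  1.23 -0.16  1.61 -0.22]
-1 (-0.16, 0, 0.4) [-0.5   0.43  1.15  1.44 -0.39  1.52 -2.8 ]
-1 (-0.155, 0, 0.035) [ 0.47  0.63 -0.41  1.99  0.42  0.61  2.62]
-1 (0.11, 0, 0.162) [ 0.06  0.56 -0.51  1.66  0.31  1.    2.29]
-1 (0.09, 0.064, 0.162) [ 0.05  0.47 -0.5   1.83  0.28  0.91  2.28]
-1 (0.09, -0.064, 0.162) [ 0.11  0.63 -0.5   1.52  0.33  1.07  2.38]
-1 (0, 0, 0.45) [ 0.02  0.31 -0.16  1.22  0.05  1.61  2.72]
```

```bash
python3 - <<'E'
from h import *
t=get_state()["time"]
ctrl.close_gripper(30)
ctrl.movep(w(-.05,0,.45),quat(-1))
ctrl.pause(.3); snap("w1"); s=get_state(); print(s["time"]-t,s["time"],s["tcp_pos"]-w(-.05,0,.45),s["contact_force"],s["qpos"].round(2),s["width"])
cv2.imwrite("pics/w1.png",cv2.imread("w1.png"))
c=vision.camera_info("wrist");print(c["mtx"],c["dist_coeffs"])
E
```

```text
3.7333000000000003 4.6333 [ 2.77660582e-05  2.06648119e-04 -6.90187985e-05] [ 0.65573644 -0.14125953 -0.14953373] [ 0.02  0.28 -0.03  1.26  0.01  1.6   2.84] -6.896480951651747e-05
[[314.92104069   0.         279.79428878]
 [  0.         314.92104069 212.6743962 ]
 [  0.           0.           1.        ]] [-0.03948136  0.          0.          0.          0.        ]
```

View pics/w1.png

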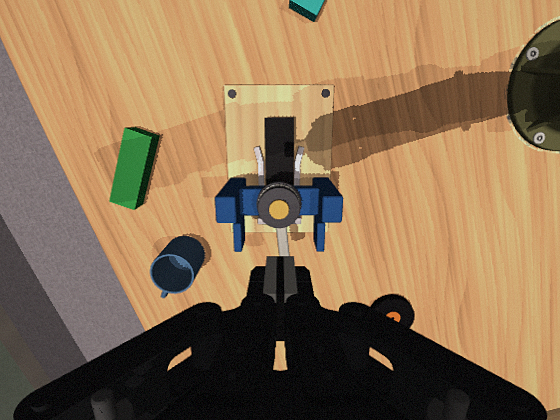

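The wrist view shows the block's tail edge at (265–296,117), the base's tail corners at (224,85) and (334,84), and the hub centre at (279,209). The knob is hidden behind the fingers.

```bash
cat >> h.py <<'E'
def wplane(name,uv,z):
    c=vision.camera_info("wrist");a=np.load(name+".npz");T=np.eye(4);T[:3,:3]=Ro.from_quat(a["q"],scalar_first=True).as_matrix();T[:3,3]=a["pos"];T=T@c["hand_eye"]
    r=cv2.undistortPoints(np.array(uv,float).reshape(-1,1,2),c["mtx"],c["dist_coeffs"])[:,0];d=np.c_[r,np.ones(len(r))]@T[:3,:3].T
    return T[:3,3]+d*((z-T[2,3])/d[:,2])[:,None]
E
python3 - <<'E'
from h import *
print("base tail corners",loc(wplane("w1",[(224,85),(334,84)],.02)).round(4).tolist())
print("hub",loc(wplane("w1",[(279,209)],.164)).round(4).tolist())
print("tail",loc(wplane("w1",[(265,117),(296,117)],.06)).round(4).tolist())
j=ctrl.ik(w(-.165,0,.3),quat(-1));print(j)
E
```

```text
base tail corners [[-0.1765, -0.0937, 0.02], [-0.1783, 0.0936, 0.02]]
hub [[0.0011, 0.0003, 0.164]]
tail [[-0.1239, -0.0227, 0.06], [-0.124, 0.0277, 0.06]]
[ 0.66292349  0.33999905 -0.63327829  1.63594977  0.21059014  1.23488426
  2.83034709]
```

```bash
python3 - <<'E'
from h import *
u=w(1,0,0)-w(0,0,0)
ctrl.movep(w(-.165,0,.3),quat(-1))
ctrl.movep(w(-.165,0,.12),quat(-1))
ctrl.movel(w(-.165,0,.038)); ctrl.pause(.1)
f0=get_state()["contact_force"]; print("t",get_state()["time"],f0)
F=lambda:-(get_state()["contact_force"]-f0)@u
ctrl.movel(w(-.140,0,.038))
x=-.140
while x<-.092:
    x+=.003 if x<-.108 else .001
    ctrl.movel(w(x,0,.038),max_speed=.06); f=F(); print(round(x,4),loc(get_state()["tcp_pos"])[0].round(4),round(f,1))
    if f>16: break
print(get_state()["time"],get_state()["contact_force"]-f0)
E
```

```text
t 7.0 [-0.1212364  -0.35631335 -0.52871287]
-0.137 -0.1374 -0.2
-0.134 -0.134 -0.8
-0.131 -0.1311 1.3
-0.128 -0.1278 1.3
-0.125 -0.1247 1.0
-0.122 -0.1217 0.5
-0.119 -0.1187 1.7
-0.116 -0.1158 1.8
-0.113 -0.1128 1.7
-0.11 -0.1097 2.0
-0.107 -0.1067 1.4
-0.106 -0.1062 2.7
-0.105 -0.105 2.8
-0.104 -0.1038 3.0
-0.103 -0.1027 2.6
-0.102 -0.1018 1.7
-0.101 -0.1008 2.0
-0.1 -0.0998 2.3
-0.099 -0.0987 1.7
-0.098 -0.0981 3.6
-0.097 -0.0981 5.7
-0.096 -0.0981 8.2
-0.095 -0.0981 10.6
-0.094 -0.0981 12.1
-0.093 -0.0981 15.1
-0.092 -0.0981 17.8
13.8167 [ -5.91803293 -16.79415241   7.3302038 ]
```

Clean sliding at about 2 N, then a firm stop: the block is home. Now the knob.

```bash
cat >> h.py <<'E'
ZT=.162
def kp(phi,r=.11): return w(r*np.cos(phi),-r*np.sin(phi),ZT)
def meas(f0,n=4):
    fs=[];
    for _ in range(n): ctrl.pause(.02); s=get_state(); fs.append(s["contact_force"]-f0)
    l=loc(s["tcp_pos"]); phi=np.arctan2(-l[1],l[0]); f=np.mean(fs,0)
    t=w(-np.sin(phi),-np.cos(phi),0)-w(0,0,0); r=w(np.cos(phi),-np.sin(phi),0)-w(0,0,0)
    return phi,np.hypot(l[0],l[1]),-f@t,f@r,f[2]
E
python3 - <<'E'
from h import *
ctrl.movel(w(-.15,0,.038),max_speed=.2); ctrl.movel(w(-.165,0,.30),max_speed=.3)
phi=-.118; hov=kp(phi); hov[2]=.30
ctrl.movep(hov,quat(-1)); ctrl.ungrasp()
ctrl.movel(kp(phi)+[0,0,.05],max_speed=.2); ctrl.pause(.1); f0=get_state()["contact_force"]; np.save("f0.npy",f0)
ctrl.movel(kp(phi),max_speed=.1); print("down",get_state()["contact_force"]-f0)
ctrl.close_gripper(30); s=get_state(); print("grip",s["width"],s["gripper_force"],s["time"],loc(s["tcp_pos"]),np.round(meas(f0),3))
im,_=vision.grab_frame("top"); im2,_=vision.grab_frame("side")
a=cv2.resize(im[150:270,210:330],(400,400),interpolation=2);b=cv2.resize(im2[130:280,210:360],(400,400),interpolation=2)
cv2.imwrite("pics/g.png",np.hstack([a,b]))
E
```

```text
down [ 0.32851556  0.92782122 -0.59895469]
grip 0.025041433555239037 30.4715359210968 19.05 [0.10932406 0.0125931  0.16240311] [-0.115  0.11  -0.133 -0.11   3.064]
```

View pics/g.png

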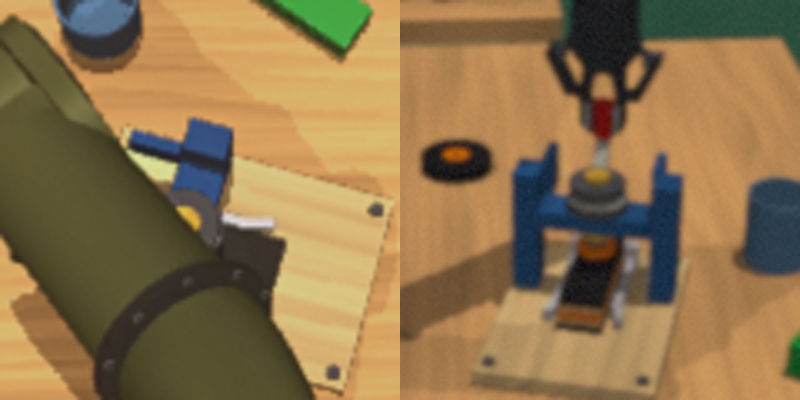

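The knob is gripped (width 25 mm). In the right half of the image, the block's tail has moved in. First swing:

```bash
cat >> h.py <<'E'
def swing(a,b,step,speed,f0,stop=99):
    n=max(1,int(np.ceil(abs(b-a)/step)))
    for q in np.linspace(a,b,n+1)[1:]:
        ctrl.movel(kp(q),max_speed=speed); m=meas(f0); print(round(q,3),np.round(m,3))
        if m[2]>stop: print("STOP"); break
    print("t",get_state()["time"]); return q
E
python3 - <<'E'
from h import *
f0=np.load("f0.npy")
swing(-.115,-.59,.24,.15,f0)
swing(-.59,.59,.17,.15,f0,stop=8.3)
E
```

```text
-0.352 [-0.352  0.11   0.878 -1.356  4.769]
-0.59 [-0.586  0.109  1.009 -2.507  5.368]
t 20.0
-0.421 [-0.417  0.11   2.702 -2.436  8.609]
-0.253 [-0.254  0.11   4.392 -3.04   9.614]
-0.084 [-0.087  0.11   4.154 -2.268  9.731]
0.084 [ 0.079  0.11   4.517 -2.046  9.216]
0.253 [ 0.245  0.111  4.531 -2.106  8.276]
0.421 [ 0.41   0.111  4.761 -2.113  7.78 ]
0.59 [ 0.575  0.111  4.586 -0.707  6.699]
t 22.3917
```

```bash
python3 - <<'E'
from h import *
f0=np.load("f0.npy")
swing(.59,-.59,.4,.2,f0)
swing(-.59,.59,.1,.12,f0,stop=7.3)
E
```

```text
0.197 [ 0.195  0.111  0.581 -1.438  5.76 ]
-0.197 [-0.195  0.11   0.912 -1.339  6.424]
-0.59 [-0.583  0.109  0.551 -3.042  6.362]
t 23.6917
-0.492 [-0.484  0.11   2.666 -3.812  9.286]
-0.393 [-0.392  0.11   5.086 -3.744 10.922]
-0.295 [-0.297  0.11   5.612 -3.37  11.454]
-0.197 [-0.201  0.11   6.043 -3.917 11.109]
-0.098 [-0.105  0.11   6.33  -4.24  11.708]
0.0 [-9.0000e-03  1.1000e-01  6.6620e+00 -4.4320e+00  1.1694e+01]
0.098 [ 0.086  0.11   6.893 -3.816 11.163]
0.197 [ 0.181  0.111  7.601 -4.211 11.803]
STOP
t 26.225
```

Force rose 3.0 N above baseline, over about 0.6 rad since contact, so the foot force is about 70–80 N. I'll relax back, release and check.

```bash
python3 - <<'E'
from h import *
f0=np.load("f0.npy")
ctrl.movel(kp(.13),max_speed=.08); print(np.round(meas(f0),3))
ctrl.ungrasp(); ctrl.pause(.2); print(get_state()["contact_force"]-f0)
q=get_state()["tcp_pos"]; ctrl.movel(q+[0,0,.15],max_speed=.15)
ctrl.movep(w(.25,0.05,.40),quat(-1)); ctrl.pause(.2)
s=get_state(); print(s["time"],s["contact_force"],s["width"])
im,_=vision.grab_frame("top"); im2,_=vision.grab_frame("side")
print("foot/block",[(r["point"],round(r["p"],2)) for r in models.recognise("side","block")])
a=cv2.resize(im[130:290,190:350],(400,400),interpolation=2);b=cv2.resize(im2[130:280,210:360],(400,400),interpolation=2)
cv2.imwrite("pics/end.png",np.hstack([a,b]))
E
```

```text
[ 0.127  0.111  2.766 -2.967  8.508]
[ 0.11399648  1.45730278 -0.66115014]
29.45 [1.12220704 0.01965631 0.23137972] 0.08508420016690257
foot/block [([372.4, 257.3], 0.95), ([227.3, 311.4], 0.88), ([278.7, 236.9], 0.85)]
```

View pics/end.png

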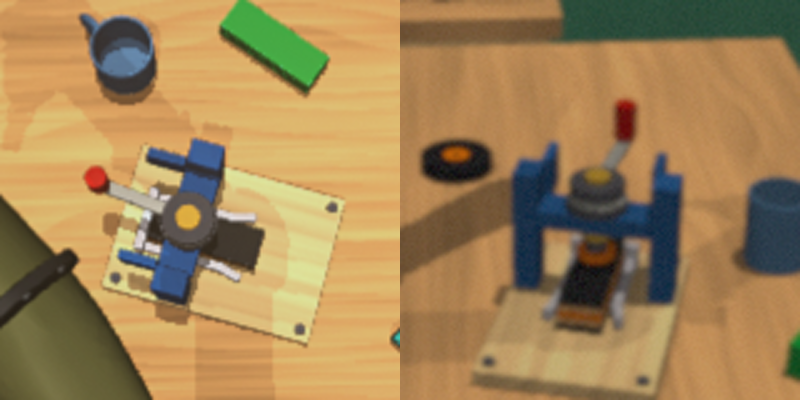

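The block is home with the foot down on its top, the knob is free, and the mug and coasters are unmoved. Handing in.

```bash
python3 -c "
from station import ticket
print(ticket.close_job())"
```

```text
the job is handed in; nothing more can be done
None
```

I handed the job in at about 29.5 s: the block is home against the end stop, the foot is holding it with an estimated 70–80 N, everything is released, and I never touched the bottle, mug or coasters.

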